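# Meter two rows of tubes into the catch tray

## Robot

A 7-joint arm with a two-finger parallel gripper is mounted at the origin on a cart in front of the work surface, level with it; the furniture and walls round the work are solid. World frame = base frame: x ahead of the robot, y to its left, z up, the work surface at z = 0. Lengths are in mm, angles in rad, forces in N, time in s.
With the tool pointing down it reaches from about 400 to 900 mm from the base axis. Payload 5.5 kg.
Tool frame: the origin (TCP) lies at the very end of the fingers, on their centre line; the grasp point (between the pads) lies 19 mm behind it; z points along the fingers, y is the line along which they close (so a half turn about z gives the same grasp; the last joint's range is limited). The gripper opens to 85 mm and grips with 20 to 120 N. Pads are 22 mm wide; open, the fingers measure 114 mm over their backs; the gripper's body (76 mm by 85 mm) begins 54 mm behind the grasp point. The pads swing forward as they close: fully open they stand 13 mm farther back than shut.
Start: joints at [-0.438, 0.501, -0.427, 1.55, 0.221, 1.138, -0.21], TCP at [496.704, 419.267, 231.31] pointing down, gripper open.
Joint ranges: [-2.88, 2.88], [-0.31, 2.03], [-1.54, 1.56], [0.2, 2.42], [-1.41, 4.55], [0.19, 2.02], [-2.57, 2.57]. Speed limits (rad/s): [2.57, 2.57, 3.14, 3.14, 3.14, 3.14, 3.14].

## Interface

Orientations are given as [roll, pitch, yaw] about the fixed x, y, z axes, in that order (R = Rz(yaw) Ry(pitch) Rx(roll)).
In Python, from rig import ctrl, optics gives the robot as it stands. Calls block until the motion is done:
- ctrl.goto(position, orientation): joint-space move of the TCP to a pose.
- ctrl.line_to(position, rate=150, attitude=None, until_force=None): straight line of the TCP; attitude=None keeps the orientation; rate is the mean speed in mm/s. With until_force (N) it stops when the force on the tool has changed by that much, and returns True; else False.
- ctrl.goto_joints(angles): joint-space move.
- ctrl.command_gripper(opening): finger opening in mm; the grip force is fixed at half the most; returns when the fingers have stopped.
- ctrl.wait(seconds).
- ctrl.inverse_kinematics(position, orientation): joint angles nearest the present ones, or None.
- ctrl.get_state(): the state.
- optics.snapshot(name): name is "side" or "top" or "wrist"; returns the picture (480x640x3 uint8, red, green, blue); there is no depth.
- optics.camera_info(name): a dict with "fx", "fy", "cx", "cy" (pixels), "distortion" ([k1, k2, p1, p2, k3] as OpenCV has them; the pictures are not rectified), "pose" (4x4, takes a point from camera to world coordinates). Camera axes: x right, y up, looking along -z (the intrinsics and any distortion apply to the point x, -y, -z); pixel columns grow to the right and rows downward; lengths in mm; the calibration is good to about 2 mm. A picture is of the moment at which its call begins: read the wrist's pose just before it. camera_info takes no time and is no camera call; for the wrist camera it gives the pose at the moment of the call.
A pose or a line that the arm cannot do raises ctrl.Unreachable and nothing moves.
- ctrl.hand_in(): hands the job in; it is judged then, once.
The state is a dict: "time": time; "joint_positions": joint angles; "qd": joint speeds; "joint_torque": joint torques, N m; "position": TCP position; "tcp_rot": TCP orientation; "ft_force": force on the tool from outside, world axes, zero at the start; "wrist_torque": the same for the moment, N m; "width": finger opening in mm; "grasp_force": force on a finger pad.
Only numpy, scipy, OpenCV 4.12 (cv2) and the standard library are available. Lean on these libraries where they do the work, as an engineer would, in place of code of your own. Each camera call takes 0.05 s, during which the arm holds its last target. There are 200 camera calls.

## Task

Fill the catch tray from the tube dispenser: set the tray down in front of the bay's mouth with its knob end outward and let go, then push it in gently until you feel it come up against the stop inside. Pull the slide gate only partway, so that the back and middle rows (four tubes) drop into the tray while the front row stays in the dispenser, and push the gate fully shut again. Then draw the tray with its four tubes out of the bay, clear of the dispenser, and leave it standing on the desk; do not disturb the other things.

Things in the scene. Friction and masses are not known exactly. Their poses are not given: they have to be found in the camera images.
- dispenser: White bench dispenser for sample tubes, fixed, 86 x 124 mm (x, y), 163 mm tall, open on top. Origin: on the desk under its centre; x points to its back, the gate pulls out to -x; y points out of the tray bay's mouth. Clear dividers make three rows 24 mm wide, centred at x = +27 (back), 0 (middle), -27 mm (front); in each lie two tubes along y, one on the other, on the gate.
- bay_mouth (a point): Middle of the tray bay's mouth, on the desk, 54 mm from the dispenser's origin along its +y. The bay runs under gate and chute along y, 78 mm high. Two guides 14 mm tall, 62 mm apart, line it and flare to about 78 mm apart, ending 23 mm outside the mouth.
- bay_end (a point): Foot of the tray stop's face at the middle of its setting range, 58 mm from the dispenser's origin along its -y. The stop, a rubber-faced plate at the bay's inner end, is clamped anywhere within 6 mm either side of this point, and its setting is not reported: the tray is home when it is felt to press on it (more than 2 N). A tray left 10 mm short may miss the tubes.
- gate (a joint): Slide gate under the rows: 0 = shut, grows as pulled to the dispenser's -x, stop at 0.085 m, starts 0 to 6 mm open; stays where left; takes 3 to 6 N. It uncovers the back row first: the back row has dropped by 0.028, the middle by 0.052; the front row stays in up to 0.065. A single black line on the plate comes out of the front panel at 0.030 (one row open), a double line at 0.057 (two rows).
- gate_handle (a point): Middle of the blue handle on the gate's front end: an upright block 14 mm thick along the dispenser's x, 56 mm wide along y, from 111 to 145 mm above the desk; this point is at 131 mm. With the gate shut it lies 110 mm before the dispenser's centre, 67 mm before its front panel. The gate plate under it is 80 mm wide, 107 to 111 mm above the desk.
- tray: Steel catch tray, open on top, 58 x 116 mm (x, y), 72 mm tall, walls 4 mm, floor 14 mm, 0.4 to 0.65 kg, a black ball knob on a rod at its +y end. Origin: centre of its underside. Lift it across its 58 mm width near the middle. It slides on the desk with 2 to 7 N. It enters the bay with its y along the dispenser's y; a hand at its middle would strike the dispenser before the tray is in.
- tray_knob (a point): Centre of the tray's black ball knob, 26 mm across, 110 mm from the tray's origin along its +y, 50 mm above its underside, on an 8 mm rod. For pushing and pulling only: lifted by the ball, the tray swings down.
- tube_1: Plastic sample tube with an orange screw cap, 22 mm in diameter, 86 mm long, 22 g; starts in the dispenser's back row, lower. Origin: its centre; y along its length.
- tube_2: Plastic sample tube with an orange screw cap, 22 mm in diameter, 86 mm long, 22 g; starts in the dispenser's back row, upper. Origin: its centre; y along its length.
- tube_3: Plastic sample tube with an orange screw cap, 22 mm in diameter, 86 mm long, 22 g; starts in the dispenser's middle row, lower. Origin: its centre; y along its length.
- tube_4: Plastic sample tube with an orange screw cap, 22 mm in diameter, 86 mm long, 22 g; starts in the dispenser's middle row, upper. Origin: its centre; y along its length.
- tube_5: Plastic sample tube with an orange screw cap, 22 mm in diameter, 86 mm long, 22 g; starts in the dispenser's front row, lower. Origin: its centre; y along its length.
- tube_6: Plastic sample tube with an orange screw cap, 22 mm in diameter, 86 mm long, 22 g; starts in the dispenser's front row, upper. Origin: its centre; y along its length.
- canister: Bystander: small black canister with a lid, 37 x 37 x 63 mm. Origin: centre of its underside. Not to be moved.
- marker: Bystander: yellowish felt marker lying on the desk, 140 mm long, 9 mm thick. Origin: centre of its underside. Not to be moved.
- stain_c: Bystander: brown dropper bottle with a red cap, 37 mm across, 100 mm tall. Origin: centre of its underside. Not to be moved.
- slide_box: Bystander: grey box for microscope slides, 91 x 105 x 37 mm. Origin: centre of its underside. Not to be moved.
Things that resemble listed ones, but are neither listed nor needed, are in the scene too. What is shaped like the tube_4 but green is not meant.

How it is judged (in metres and radians):
On the way, in this order (a step that is already met when the one before it is completed fails the run):
1. the tray stands on the desk in front of the bay's mouth, knob end outward, let go (height (world z) of tray below 0.004 m and angle between tray's own z axis and vertical below 0.06 rad and y of tray in the frame of dispenser between 0.06 and 0.26 m and x of tray in the frame of dispenser between -0.04 and 0.04 m and y of tray_knob in the frame of dispenser above 0.14 m and contact force between the fingers and tray below 0.1 N and linear speed of tray below 0.02 m/s), for 0.2 s.
2. the tray is pressed home against the stop in the bay while the gate is still shut (y of tray in the frame of dispenser between -0.009 and 0.009 m and x of tray in the frame of dispenser between -0.005 and 0.005 m and height (world z) of tray below 0.004 m and angle between tray's own z axis and vertical below 0.06 rad and contact force between tray and dispenser above 2 N and value of joint gate below 0.012 m), for 0.02 s.
3. the gate is pulled partway open over the tray (y of tray in the frame of dispenser between -0.009 and 0.009 m and x of tray in the frame of dispenser between -0.005 and 0.005 m and value of joint gate above 0.045 m), for 0.1 s.
4. the gate is fully shut again with four tubes in the tray at home and the front row still in the dispenser (value of joint gate below 0.003 m and y of tray in the frame of dispenser between -0.012 and 0.012 m and x of tube_1 in the frame of tray between -0.027 and 0.027 m and y of tube_1 in the frame of tray between -0.03 and 0.03 m and z of tube_1 in the frame of tray between 0.014 and 0.076 m and x of tube_2 in the frame of tray between -0.027 and 0.027 m and y of tube_2 in the frame of tray between -0.03 and 0.03 m and z of tube_2 in the frame of tray between 0.014 and 0.076 m and x of tube_3 in the frame of tray between -0.027 and 0.027 m and y of tube_3 in the frame of tray between -0.03 and 0.03 m and z of tube_3 in the frame of tray between 0.014 and 0.076 m and x of tube_4 in the frame of tray between -0.027 and 0.027 m and y of tube_4 in the frame of tray between -0.03 and 0.03 m and z of tube_4 in the frame of tray between 0.014 and 0.076 m and x of tube_5 in the frame of dispenser between -0.042 and -0.01 m and y of tube_5 in the frame of dispenser between -0.02 and 0.02 m and z of tube_5 in the frame of dispenser between 0.113 and 0.175 m and x of tube_6 in the frame of dispenser between -0.042 and -0.01 m and y of tube_6 in the frame of dispenser between -0.02 and 0.02 m and z of tube_6 in the frame of dispenser between 0.113 and 0.175 m), for 0.2 s.
At the end, for the whole second after the job is handed in: The gate is shut (within 3 mm); the two front-row tubes lie in their row; the other four lie inside the tray; the tray stands level and still on the desk, wholly outside the bay's mouth face (value of joint gate below 0.003 m and y of tray in the frame of dispenser above 0.112 m and linear speed of tray below 0.01 m/s and height (world z) of tray below 0.004 m and angle between tray's own z axis and vertical below 0.06 rad and x of tube_1 in the frame of tray between -0.027 and 0.027 m and y of tube_1 in the frame of tray between -0.03 and 0.03 m and z of tube_1 in the frame of tray between 0.014 and 0.076 m and x of tube_2 in the frame of tray between -0.027 and 0.027 m and y of tube_2 in the frame of tray between -0.03 and 0.03 m and z of tube_2 in the frame of tray between 0.014 and 0.076 m and x of tube_3 in the frame of tray between -0.027 and 0.027 m and y of tube_3 in the frame of tray between -0.03 and 0.03 m and z of tube_3 in the frame of tray between 0.014 and 0.076 m and x of tube_4 in the frame of tray between -0.027 and 0.027 m and y of tube_4 in the frame of tray between -0.03 and 0.03 m and z of tube_4 in the frame of tray between 0.014 and 0.076 m and x of tube_5 in the frame of dispenser between -0.042 and -0.01 m and y of tube_5 in the frame of dispenser between -0.02 and 0.02 m and z of tube_5 in the frame of dispenser between 0.113 and 0.175 m and x of tube_6 in the frame of dispenser between -0.042 and -0.01 m and y of tube_6 in the frame of dispenser between -0.02 and 0.02 m and z of tube_6 in the frame of dispenser between 0.113 and 0.175 m); the robot touches nothing.
It fails at once if a tube of the front row has dropped out of its row (z of any of tube_5, tube_6 in the frame of dispenser below 0.11 m).
It fails at once if the tray is rammed into the dispenser with more than 30 N (contact force between tray and dispenser above 30 N).
It fails at once if one of the other loose things is shoved more than 30 mm (distance of any of canister, marker, stain_c, slide_box from where it was at the start of the episode above 0.03 m).
It also fails if it takes over 67 s, if anything falls off the work surface, if the arm or the gripper's body presses on something with over 40 N, if the wrist force passes 120 N, or if a joint passes its speed limit or range.

## Working session

There is one attempt and no reset: what is moved stays moved. The work goes in short steps, each a Python script; the robot and the scene stay as the last script left them, time stands still between calls to the robot, and variables do not carry over. Pictures are saved under pics/ and viewed, at most 10 in all, crops included, and the job is handed in when it is done.

```bash
ls; mkdir -p pics; python3 - <<'E'
from rig import ctrl, optics
import cv2, numpy as np
for n in ("side","top"):
    im=optics.snapshot(n); cv2.imwrite(f"pics/{n}0.png",im[:,:,::-1])
    c=optics.camera_info(n); print(n,[round(c[k],1) for k in("fx","fy","cx","cy")],c["distortion"]); print(np.round(c["pose"],3))
print(ctrl.get_state())
E
```

```text
pics
side [582.4, 582.4, 321.8, 245.2] [0.0482264 0.        0.        0.        0.       ]
[[ 9.670000e-01  2.260000e-01 -1.210000e-01  3.133030e+02]
 [-2.560000e-01  8.510000e-01 -4.590000e-01 -5.474020e+02]
 [-1.000000e-03  4.740000e-01  8.800000e-01  1.297472e+03]
 [ 0.000000e+00  0.000000e+00  0.000000e+00  1.000000e+00]]
top [577.1, 577.1, 321.8, 241.5] [-0.06226157  0.          0.          0.          0.        ]
[[-1.500000e-02  9.960000e-01 -8.800000e-02  3.303730e+02]
 [-9.980000e-01 -1.000000e-02  5.700000e-02  1.358970e+02]
 [ 5.600000e-02  8.800000e-02  9.950000e-01  1.383596e+03]
 [ 0.000000e+00  0.000000e+00  0.000000e+00  1.000000e+00]]
{'time': 0.1, 'joint_positions': array([-0.43777777,  0.50176793, -0.42685839,  1.55134022,  0.22078339,
        1.13831908, -0.21031026]), 'qd': array([-0.00199945, -0.00243243,  0.00086286, -0.0049673 ,  0.00098852,
        0.00157668, -0.00091211]), 'joint_torque': array([-1.05551272e-02, -5.70809484e+01, -5.83828568e+00, -2.81742311e+01,
        1.05417249e-02,  5.70929798e-03, -2.55786227e-05]), 'position': array([496.25718435, 418.81797058, 230.36106899]), 'tcp_rot': array([-3.13981612e+00, -9.97206811e-05,  2.27184870e+00]), 'ft_force': array([-0.90877544,  1.04502502,  1.08591243]), 'wrist_torque': array([-0.00159341, -0.05788859, -0.0232488 ]), 'grasp_force': 0.0, 'width': 85.33914552221201}
```

View pics/side0.png

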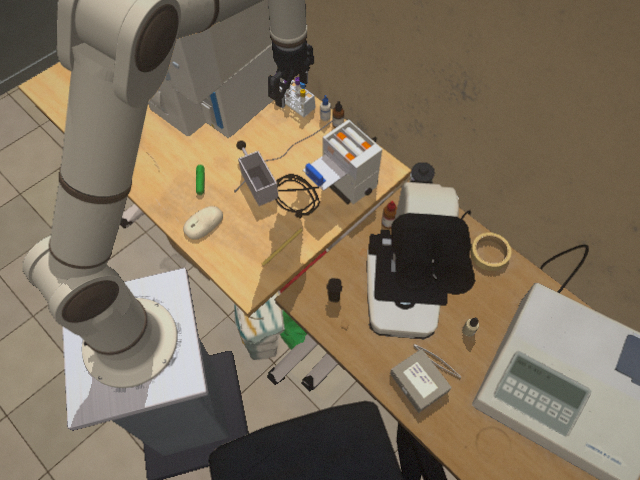

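View pics/top0.png

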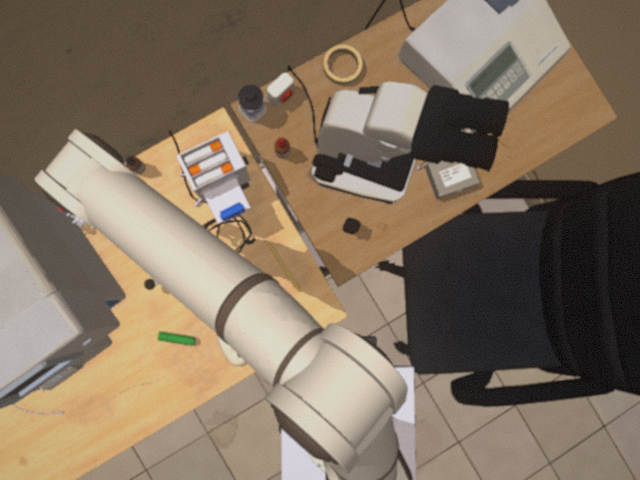

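The side view shows the tray at (258,178) with its knob at (241,146), the dispenser at (350,160) and the blue handle at (315,173). The top view shows the dispenser at (211,165), the handle at (232,212) and the knob at (150,284). The arm hides the tray there. Next I'll write the helpers and take an enlarged crop.

```bash
cat > h.py <<'E'
import cv2, numpy as np
from rig import ctrl, optics
def ray(ci,uv):
    K=np.array([[ci["fx"],0,ci["cx"]],[0,ci["fy"],ci["cy"]],[0,0,1]])
    p=cv2.undistortPoints(np.array([[uv]],float),K,np.array(ci["distortion"],float))[0,0]
    T=np.array(ci["pose"]); return T[:3,3],T[:3,:3]@np.array([p[0],-p[1],-1])
def onz(ci,uv,z):
    o,d=ray(ci,uv); return o+d*(z-o[2])/d[2]
def proj(ci,P):
    T=np.array(ci["pose"]); q=T[:3,:3].T@(np.array(P,float)-T[:3,3]); q=q*[1,-1,-1]
    K=np.array([[ci["fx"],0,ci["cx"]],[0,ci["fy"],ci["cy"]],[0,0,1]])
    return cv2.projectPoints(q.reshape(1,3),np.zeros(3),np.zeros(3),K,np.array(ci["distortion"],float))[0][0,0]
def tri(c1,u1,c2,u2):
    (o1,d1),(o2,d2)=ray(c1,u1),ray(c2,u2)
    t=np.linalg.lstsq(np.c_[d1,-d2],o2-o1,rcond=None)[0]
    a,b=o1+d1*t[0],o2+d2*t[1]; return (a+b)/2,np.linalg.norm(a-b)
def mask(im,lo,hi,roi=None):
    m=cv2.inRange(cv2.cvtColor(im,cv2.COLOR_RGB2HSV),lo,hi)
    if roi: k=np.zeros_like(m); x0,y0,x1,y1=roi; k[y0:y1,x0:x1]=255; m&=k
    return m
E
python3 - <<'E'
from h import *
S=cv2.imread("pics/side0.png");T=cv2.imread("pics/top0.png")
a=cv2.resize(S[90:215,225:395],None,fx=4,fy=4,interpolation=cv2.INTER_CUBIC)[:, :400*2]
b=cv2.resize(T[115:245,120:260],None,fx=4,fy=4,interpolation=cv2.INTER_CUBIC)
cv2.imwrite("pics/s1.png",a);cv2.imwrite("pics/t1.png",b)
cs,ct=optics.camera_info("side"),optics.camera_info("top")
u=[]
for n,I,roi in(("s",S,(295,150,335,195)),("t",T,(210,195,250,225))):
    m=mask(I[:,:,::-1].copy(),(105,150,60),(125,255,255),roi); M=cv2.moments(m,True)
    u.append((M["m10"]/M["m00"],M["m01"]/M["m00"])); print(n,u[-1],M["m00"])
print("handle",tri(cs,u[0],ct,u[1]))
print("knob",tri(cs,(241,146),ct,(150,284)))
print(onz(cs,(241,146),50),onz(ct,(150,284),50))
E
```

```text
s (314.28409090909093, 171.7159090909091) 88.0
t (231.4967741935484, 210.6) 155.0
handle (array([508.336949  , 259.32521379, 135.00410845]), np.float64(2.946739874390916))
knob (array([353.77771524, 455.43901835,  42.27918268]), np.float64(1.881325920737291))
[352.59384687 449.28336409  50.        ] [354.57811572 453.5802144   50.        ]
```

View pics/s1.png

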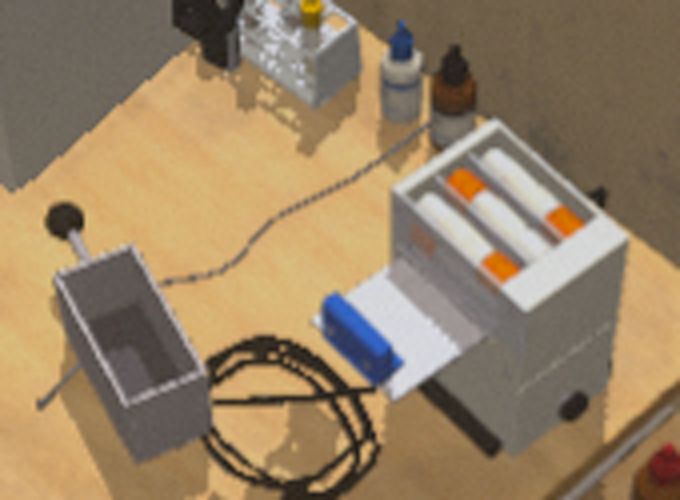

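View pics/t1.png

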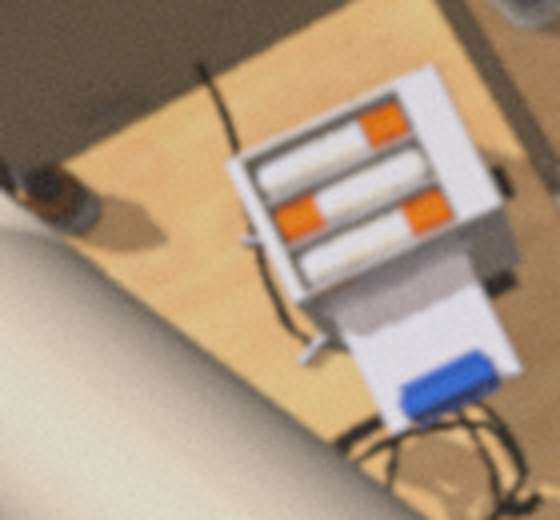

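The crops show one candidate tray: the steel tray, with rim corners at about (239,160), (259,152), (277,184) and (257,190) in the side view and its knob at (241,146). The dispenser's top corners are visible in both views. The tray's lookalikes are the clear rack at (300,100) and the slide box at (420,380), and neither has a knob. A bottle stands at the mouth side, at (338,115). Now the poses.

```bash
python3 - <<'E'
from h import *
cs,ct=optics.camera_info("side"),optics.camera_info("top")
# model corner order: back-mouth(+x+y), front-mouth(-x+y), front-inner(-x-y), back-inner(+x-y)
s=[(348,120),(323.2,137.5),(355,167.5),(381.8,150)]; t=[(178,155.5),(196.3,190),(244.5,166.3),(228,132)]
def fit(P,M):
    P=np.array(P);M=np.array(M,float); A,B=M-M.mean(0),P-P.mean(0)
    a=np.arctan2((A[:,0]*B[:,1]-A[:,1]*B[:,0]).sum(),(A*B).sum()); R=np.array([[np.cos(a),-np.sin(a)],[np.sin(a),np.cos(a)]])
    o=P.mean(0)-R@M.mean(0); return o,a,np.round(P-(M@R.T+o),1).tolist()
M=[(43,62),(-43,62),(-43,-62),(43,-62)]
for n,c,u in(("s",cs,s),("t",ct,t)):
    print(n,fit([onz(c,x,163)[:2] for x in u],M))
print([np.round(tri(cs,a,ct,b)[0],0).tolist() for a,b in zip(s,t)])
r=[(239.2,160),(258.8,152),(276.8,183.8),(256.8,190.5)]  # tray rim: (-x+y),(+x+y),(+x-y),(-x-y)
print("tray",fit([onz(cs,x,72)[:2] for x in r],[(-29,58),(29,58),(29,-58),(-29,-58)]))
for n,p,z in(("blue bottle base",(325,118),0),("brown base",(338,126),0),("rack nearest",(304,115),0)): print(n,onz(cs,p,z)[:2])
print("cabinet corner",onz(cs,(228,137),0)[:2])
E
```

```text
s (array([611.70986945, 297.39258445]), np.float64(0.44138566672289814), [[-1.3, -1.6], [2.5, -2.0], [-0.4, 3.7], [-0.9, -0.1]])
t (array([613.52134996, 298.64020788]), np.float64(0.4562907177322992), [[0.8, -2.7], [3.0, -4.3], [-1.0, 4.8], [-2.8, 2.2]])
[[624.0, 371.0, 163.0], [549.0, 331.0, 166.0], [601.0, 229.0, 160.0], [679.0, 265.0, 156.0]]
tray (array([377.75793563, 341.15992019]), np.float64(0.2116338261413888), [[1.4, -3.3], [-0.9, -3.3], [-2.0, 0.7], [1.6, 5.9]])
blue bottle base [605.74916675 525.99421616]
brown base [633.87383018 488.3939441 ]
rack nearest [550.36091624 552.11805623]
cabinet corner [325.10343162 529.40220323]
```

```bash
python3 - <<'E'
from h import *
ctrl.goto([380,340,300],[np.pi,0,0.21+np.pi/2])
s=ctrl.get_state();print(s["time"],s["position"],s["tcp_rot"],s["joint_positions"].round(2))
im=optics.snapshot("wrist");cv2.imwrite("pics/w1.png",im[:,:,::-1])
im=optics.snapshot("top");cv2.imwrite("pics/top1.png",im[:,:,::-1])
im=optics.snapshot("side");cv2.imwrite("pics/side1.png",im[:,:,::-1])
c=optics.camera_info("wrist");np.save("pics/w1pose.npy",c["pose"]);print({k:c[k] for k in("fx","cx","cy","distortion")});print(np.round(c["pose"],2))
E
```

```text
0.775 [380.44092287 340.06476067 300.32532996] [ 3.14011821e+00 -1.63973889e-04  1.78184875e+00] [-0.44  0.17 -0.39  1.81  0.07  1.17 -0.64]
{'fx': 342.45672515859735, 'cx': 321.08444289051056, 'cy': 238.48188586307316, 'distortion': array([-0.04213961,  0.        ,  0.        ,  0.        ,  0.        ])}
[[ 9.8000e-01 -2.0000e-01 -6.0000e-02  3.6655e+02]
 [ 2.1000e-01  9.4000e-01  2.8000e-01  4.1043e+02]
 [-0.0000e+00 -2.8000e-01  9.6000e-01  4.4161e+02]
 [ 0.0000e+00  0.0000e+00  0.0000e+00  1.0000e+00]]
```

View pics/w1.png

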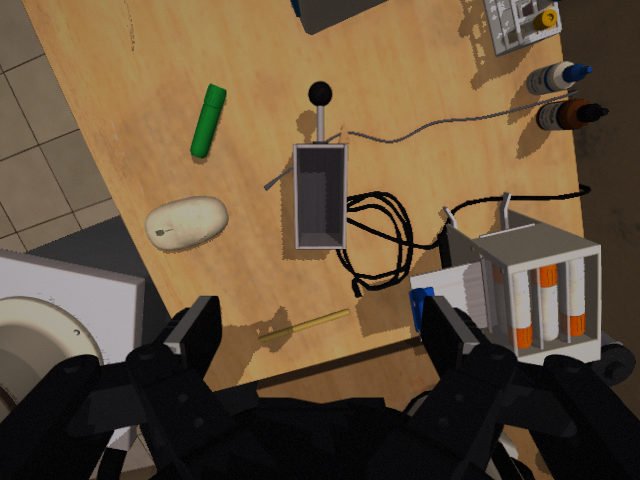

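The wrist view is clear: tray rim corners at (294,145), (348,144), (346,247) and (298,248), knob at (320,94), guide tips at about (449,212) and (506,198). I'll compute the tray pose, then take one close look at the dispenser.

```bash
cat >> h.py <<'E'
def fit(P,M):
    P=np.array(P);M=np.array(M,float); A,B=M-M.mean(0),P-P.mean(0)
    a=np.arctan2((A[:,0]*B[:,1]-A[:,1]*B[:,0]).sum(),(A*B).sum()); R=np.array([[np.cos(a),-np.sin(a)],[np.sin(a),np.cos(a)]])
    o=P.mean(0)-R@M.mean(0); return o,a,np.round(P-(M@R.T+o),1).tolist()
E
python3 - <<'E'
from h import *
c=optics.camera_info("wrist")
print(fit([onz(c,u,72)[:2] for u in((294,145),(348,144),(346,247),(298,248))],[(-29,58),(29,58),(29,-58),(-29,-58)]), onz(c,(320,94),50))
ctrl.goto([580,330,320],[np.pi,0,0.45+np.pi/2])
s=ctrl.get_state();print(s["time"],s["position"],s["joint_positions"].round(2))
im=optics.snapshot("wrist");cv2.imwrite("pics/w2.png",im[:,:,::-1])
im=optics.snapshot("side");cv2.imwrite("pics/side2.png",im[:,:,::-1])
E
```

```text
(array([379.69435884, 348.66515326]), np.float64(0.2224631511286854), [[1.3, -1.4], [-0.4, -1.4], [-2.2, 1.3], [1.3, 1.6]]) [355.4127622  454.41451764  50.        ]
1.7417 [578.47655713 331.05804624 318.96783976] [-0.34  0.46 -0.32  1.4   0.14  1.31 -0.21]
```

View pics/w2.png

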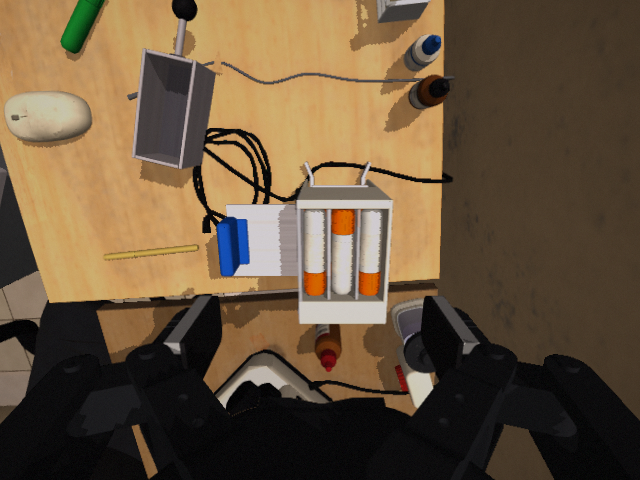

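The wrist view shows the dispenser's top corners at about (298,208), (392,206), (386,323) and (300,322), guide tips at (307,164) and (367,164), and the handle's top face around (228,247).

```bash
python3 - <<'E'
from h import *
c=optics.camera_info("wrist")
im=cv2.imread("pics/w2.png")
g=cv2.cvtColor(im,cv2.COLOR_BGR2GRAY)
q=np.array([(298,208),(392,206),(386,323),(300,322)],np.float32).reshape(-1,1,2)
q2=cv2.cornerSubPix(g,q.copy(),(4,4),(-1,-1),(3,50,.01)).reshape(-1,2);print(q2.round(1).tolist())
M=[(-43,62),(43,62),(43,-62),(-43,-62)]
for Q in(q.reshape(-1,2),q2):
    o,a,r=fit([onz(c,u,163)[:2] for u in Q],M);print(o,a,r)
    R=np.array([[np.cos(a),-np.sin(a)],[np.sin(a),np.cos(a)]])
    for n,u,z in(("gl",(307,164),14),("gr",(367,164),14),("h",(228,247),145)): print(n,R.T@(onz(c,u,z)[:2]-o))
m=mask(im[:,:,::-1].copy(),(100,120,40),(130,255,255),(205,205,260,285))
h=cv2.cvtColor(im,cv2.COLOR_BGR2HSV)
for y in(230,247,265): print(h[y,214:252,2].tolist())
ys,xs=np.nonzero(m);print(xs.min(),xs.max(),ys.min(),ys.max())
E
```

```text
[[297.5, 208.8000030517578], [388.79998779296875, 208.5], [385.20001220703125, 323.29998779296875], [299.29998779296875, 323.3999938964844]]
[617.28299171 300.55797793] 0.4566168417673889 [[3.3, -4.0], [0.4, -3.6], [-2.1, 2.9], [-1.7, 4.7]]
gl [-39.41244796  84.79318021]
gr [37.76244918 84.58006358]
h [-112.36154408   15.00771524]
[616.76434059 298.95513436] 0.4606878413899248 [[3.9, -2.9], [-0.2, -5.3], [-2.3, 3.6], [-1.5, 4.7]]
gl [-37.88978207  86.15809358]
gr [39.28360796 85.6308006 ]
h [-111.12236951   16.67018181]
[206, 205, 103, 136, 160, 184, 182, 182, 183, 184, 182, 182, 175, 162, 152, 126, 98, 82, 84, 80, 81, 79, 77, 107, 183, 182, 182, 183, 183, 182, 184, 178, 154, 157, 207, 208, 208, 209]
[146, 147, 148, 146, 108, 145, 170, 179, 180, 179, 180, 183, 181, 182, 176, 164, 145, 111, 82, 83, 80, 81, 78, 77, 106, 181, 183, 181, 180, 181, 179, 182, 180, 162, 138, 177, 208, 206]
[145, 148, 147, 147, 148, 113, 147, 156, 179, 176, 180, 181, 180, 179, 180, 177, 174, 165, 130, 88, 80, 80, 79, 78, 84, 138, 208, 207, 208, 209, 208, 207, 209, 208, 210, 208, 206, 209]
216 248 217 275
```

```bash
python3 - <<'E'
from h import *
im=cv2.imread("pics/w2.png")
print("now",ctrl.get_state()["time"])
a=cv2.resize(im[150:340,205:405],None,fx=3,fy=3,interpolation=cv2.INTER_CUBIC);cv2.imwrite("pics/w2c.png",a)
E
```

```text
now 1.8417
```

View pics/w2c.png

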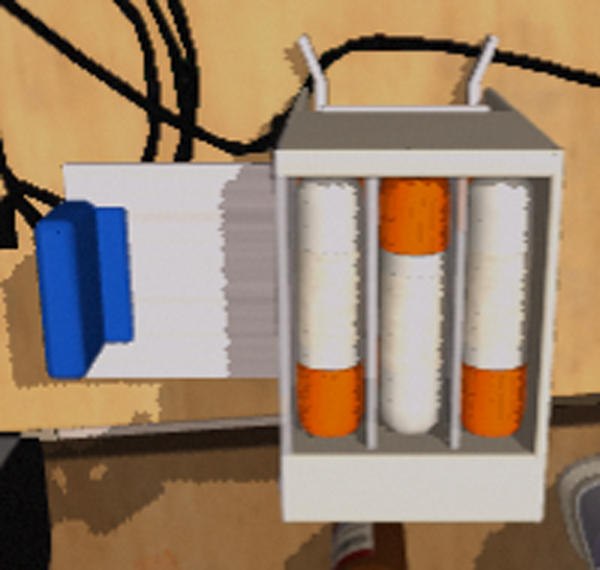

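```bash
python3 - <<'E'
from h import *
c=optics.camera_info("wrist")
Q=[(296,200.7),(392.3,200.7),(385.3,323.7),(299.7,323.7)]
M=[(-43,54),(43,54),(43,-70),(-43,-70)]
o,a,r=fit([onz(c,u,163)[:2] for u in Q],M);print(o,a,r)
R=np.array([[np.cos(a),-np.sin(a)],[np.sin(a),np.cos(a)]])
for n,u,z in(("gl",(305.3,162.7),14),("gr",(369.3,162.7),14),("h",(224.5,248),145),("t5",(315,252.8),146),("t3",(343,252.8),146),("t1",(370.7,252.8),146)): print(n,R.T@(onz(c,u,z)[:2]-o))
cs,ct=optics.camera_info("side"),optics.camera_info("top")
for n,cc,q in(("s",cs,[(323.2,137.5),(348,120),(381.8,150),(355,167.5)]),("t",ct,[(196.3,190),(178,155.5),(228,132),(244.5,166.3)])):
    print(n,fit([onz(cc,u,163)[:2] for u in q],M))
E
```

```text
[612.21560065 309.39271399] 0.45700745729583775 [[0.5, -0.4], [-0.1, -1.0], [-0.8, 0.2], [0.3, 1.2]]
gl [-40.8900873   76.29717808]
gr [41.35302494 76.04012186]
h [-115.23712842    3.87152184]
t5 [-26.7204896   -1.02158651]
t3 [ 0.59523974 -1.12511125]
t1 [27.64915866 -1.23584476]
s (array([608.29232753, 304.62586912]), np.float64(0.44138566672289814), [[2.5, -2.0], [-1.3, -1.6], [-0.9, -0.1], [-0.4, 3.7]])
t (array([609.99637917, 305.82175234]), np.float64(0.4562907177322992), [[3.0, -4.3], [0.8, -2.7], [-2.8, 2.2], [-1.0, 4.8]])
```

The rim fits to about 1 mm and its independent checks agree: the guide tips come out at y=76 and the tubes at y=-1. The dispenser is at (612.2, 309.4) with yaw 0.457. The tray is at (379.7, 348.7) with yaw 0.222, and its knob lies 108 mm away. Grasping.

```bash
cat >> h.py <<'E'
DO,DA=np.array([612.2,309.4]),0.457
RD=np.array([[np.cos(DA),-np.sin(DA)],[np.sin(DA),np.cos(DA)]])
def D(x,y,z): return [*(DO+RD@np.array([x,y])),z]
def inD(p): return RD.T@(np.array(p)[:2]-DO)
YD=DA+np.pi/2
def rep(n=""):
    s=ctrl.get_state();print(n,round(s["time"],2),"pos",s["position"].round(1),"D",inD(s["position"]).round(1),"F",s["ft_force"].round(1),"w",round(s["width"],1),"g",round(s["grasp_force"],1));return s
E
python3 - <<'E'
from h import *
Y=0.222+np.pi/2
ctrl.goto([379.7,348.7,150],[np.pi,0,Y])
ctrl.line_to([379.7,348.7,37],rate=120,until_force=10); rep("down")
ctrl.command_gripper(50); rep("grip")
s=ctrl.get_state()
if s["width"]>54:
    ctrl.line_to([379.7,348.7,95],rate=100); rep("lift")
    im=optics.snapshot("wrist");cv2.imwrite("pics/w3.png",im[:,:,::-1])
    ctrl.line_to(D(0,155,95),rate=130,attitude=[np.pi,0,YD]); rep("over")
    print(ctrl.line_to(D(0,155,33),rate=40,until_force=5)); rep("set")
E
```

```text
down 3.96 pos [380.2 349.2  37.6] D [-190.6  138.1] F [-0.3  0.4  0.4] w 85.4 g 0.0
grip 4.33 pos [379.8 349.   37.9] D [-191.   138.1] F [-1.8 -1.   6.4] w 57.0 g 66.5
lift 5.07 pos [379.4 348.2  94.6] D [-191.8  137.6] F [-0.3 -0.4 -5.9] w 57.2 g 65.1
over 6.74 pos [543.2 448.2  94.9] D [ -0.7 155. ] F [ 0.4 -0.6 -3.8] w 57.1 g 65.1
True
set 8.03 pos [543.7 448.4  37.9] D [-1.00e-01  1.55e+02] F [-0.1 -0.4  7.2] w 57.2 g 66.3
```

```bash
python3 - <<'E'
from h import *
ctrl.command_gripper(85); rep("rel")
ctrl.line_to(D(0,155,160),rate=200)
ctrl.goto(D(0,150,260),[np.pi,0,YD]); rep()
c=optics.camera_info("wrist")
im=optics.snapshot("wrist");cv2.imwrite("pics/w4.png",im[:,:,::-1])
for n,p in(("tray rim",(0,155,72)),("knob",(0,265,50)),("tipL",(-40,76,14)),("tipR",(40,76,14))): print(n,proj(c,D(*p)))
E
```

```text
rel 8.42 pos [541.7 446.4  35. ] D [ -2.8 154. ] F [ 0.2  0.4 -0.4] w 84.9 g 0.0
 9.68 pos [545.9 443.8 259.7] D [-1.000e-01  1.499e+02] F [-0.4  0.8 -0.9] w 85.2 g 0.0
tray rim [320.73967306 208.03581597]
knob [320.74859328  90.69158269]
tipL [287.72140462 262.92479663]
tipR [353.9518242  262.94114849]
```

View pics/w4.png

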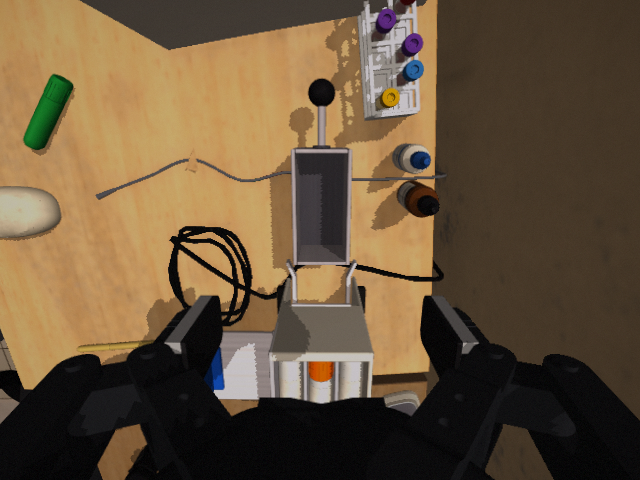

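The tray stands aligned, with rim centre near (321,206), knob at (321,93) and guides just ahead. The rack at (365,118) stands close beside the knob, so I'll check that clearance first.

```bash
python3 - <<'E'
from h import *
c=optics.camera_info("wrist")
for u in((366,118),(361,0),(360,30),(384,105)):
    print(u,[inD(onz(c,u,z)).round(0).tolist() for z in(0,50,80)])
print("knob",inD(onz(c,(320.7,92.7),50)),"rim",[inD(onz(c,u,72)).round(1).tolist() for u in((292,150),(351,149),(350,264),(295,264))])
cs=optics.camera_info("side")
print("rack corner side z0",inD(onz(cs,(304,116),0)))
E
```

```text
(366, 118) [[49.0, 242.0], [43.0, 240.0], [39.0, 238.0]]
(361, 0) [[40.0, 359.0], [35.0, 342.0], [32.0, 331.0]]
(360, 30) [[40.0, 331.0], [35.0, 317.0], [32.0, 309.0]]
(384, 105) [[68.0, 256.0], [60.0, 252.0], [54.0, 249.0]]
knob [ -1.42581412 262.58753545] rim [[-28.1, 210.0], [26.9, 210.9], [28.6, 96.8], [-27.7, 96.7]]
rack corner side z0 [ 49.22899239 242.28463791]
```

The rack occupies x ≥ 40, y ≥ 238, so gripping the knob where it is now could touch it. I'll first slide the tray partway in, gripped across its outer end, then use the knob.

```bash
python3 - <<'E'
from h import *
ctrl.goto(D(-.4,188,150),[np.pi,0,YD])
print(ctrl.line_to(D(-.4,188,37),rate=150,until_force=10)); rep("down")
ctrl.command_gripper(50); s=rep("grip")
print(ctrl.line_to(D(0,115,s["position"][2]),rate=50,until_force=14)); rep("slid")
ctrl.command_gripper(85); rep("rel")
ctrl.line_to(D(0,118,150),rate=200); rep("up")
im=optics.snapshot("side");cv2.imwrite("pics/side5.png",im[:,:,::-1])
c=optics.camera_info("wrist")
im=optics.snapshot("wrist");cv2.imwrite("pics/w5.png",im[:,:,::-1])
m=mask(im,(0,0,0),(180,255,50),(290,0,350,140))
print(proj(c,D(0,190,50)))
for k in sorted(cv2.findContours(m,0,2)[0],key=cv2.contourArea)[-3:]: print(cv2.boundingRect(k),cv2.contourArea(k),cv2.minEnclosingCircle(k))
E
```

```text
False
down 11.17 pos [529.9 478.7  38.5] D [  0.8 188.3] F [ 0.3 -0.1 -0.3] w 85.0 g 0.0
grip 11.53 pos [529.6 478.8  38.6] D [  0.6 188.4] F [0.  0.  7.1] w 57.3 g 66.2
False
slid 13.14 pos [561.7 412.5  38.7] D [1.000e-01 1.148e+02] F [-1.2  3.4  5.1] w 57.0 g 66.3
rel 13.54 pos [561.5 411.5  38. ] D [ -0.5 114. ] F [0.5 0.  0.3] w 84.9 g 0.0
up 14.25 pos [559.6 414.6 149. ] D [ -0.8 117.6] F [ 0.4  0.7 -0.7] w 84.9 g 0.0
[322.63710101 135.95809396]
(305, 117, 38, 23) 651.5 ((323.5411071777344, 134.9794464111328), 18.569250106811523)
```

```bash
python3 - <<'E'
from h import *
ctrl.line_to(D(0,190,150),rate=200)
c=optics.camera_info("wrist"); im=optics.snapshot("wrist")
m=mask(im,(0,0,0),(180,255,50),(285,100,360,240))
for k in sorted(cv2.findContours(m,0,2)[0],key=cv2.contourArea)[-2:]:
    (u,v),r=cv2.minEnclosingCircle(k); print((u,v),r,cv2.contourArea(k),inD(onz(c,(u,v),50)))
ctrl.command_gripper(48)
print(ctrl.line_to(D(0,190,31),rate=120,until_force=8)); rep("down")
ctrl.command_gripper(15); s=rep("grip")
E
```

```text
(323.0, 237.5) 17.066146850585938 396.5 [  0.89837805 192.17463559]
False
down 16.51 pos [529.  480.6  32.1] D [  0.9 190.3] F [ 0.3 -0.4 -0.4] w 48.2 g 0.0
grip 16.86 pos [529.  480.6  32.3] D [  0.8 190.3] F [-0.2  1.5  4.9] w 22.9 g 58.5
```

```bash
python3 - <<'E'
from h import *
s=ctrl.get_state();z=s["position"][2]
print(ctrl.line_to(D(0,122,z),rate=50,until_force=14)); s=rep("near")
if s["position"] is not None and inD(s["position"])[1]<126:
    print(ctrl.line_to(D(0,96,z),rate=12,until_force=11)); rep("home"); ctrl.wait(0.1); rep()
E
```

```text
False
near 18.37 pos [558.6 418.8  32.4] D [  0.2 121.8] F [-1.1  3.7  5.2] w 22.8 g 58.9
True
home 19.56 pos [561.6 412.1  32.4] D [-1.000e-01  1.145e+02] F [ 0.8 -0.9  3.5] w 23.1 g 58.9
 19.66 pos [561.6 412.1  32.4] D [-1.000e-01  1.145e+02] F [ 0.7 -1.8  3. ] w 22.9 g 58.9
```

```bash
python3 - <<'E'
from h import *
z=ctrl.get_state()["position"][2]
print(ctrl.line_to(D(0,104,z),rate=8,until_force=14)); rep("press"); ctrl.wait(.1); rep()
y=inD(ctrl.get_state()["position"])[1]
for d in(1,2,3):
    ctrl.line_to(D(0,y-d,z),rate=8); s=rep("hold")
    if np.linalg.norm(s["ft_force"][:2])>12: break
E
```

```text
True
press 20.81 pos [561.1 412.2  32.6] D [ -0.5 114.8] F [-0.1  1.5 -1.4] w 22.7 g 58.8
 20.91 pos [560.9 412.2  32.5] D [ -0.7 114.8] F [-1.   0.6  1.8] w 22.7 g 59.1
hold 21.24 pos [561.4 412.2  32.5] D [ -0.2 114.7] F [-2.3  2.2  1.8] w 22.8 g 59.1
hold 21.52 pos [561.5 412.3  32.5] D [-1.000e-01  1.147e+02] F [-2.2  5.4  0.9] w 22.6 g 59.0
hold 21.79 pos [561.6 412.3  32.5] D [ -0.  114.6] F [-3.2  5.8 -0.6] w 23.1 g 58.9
```

```bash
python3 - <<'E'
from h import *
z=ctrl.get_state()["position"][2]
for y in np.arange(110.5,104,-1):
    ctrl.line_to(D(0,y,z),rate=8); s=rep("hold")
    if np.linalg.norm(s["ft_force"][:2])>14: break
ctrl.wait(.1); s=rep()
y=inD(s["position"])[1]
ctrl.line_to(D(0,y,z),rate=20); rep("relax")
ctrl.command_gripper(48)
ctrl.line_to(D(0,y+4,120),rate=200); rep("up")
ctrl.line_to(D(0,y+40,200),rate=250); rep("up")
c=optics.camera_info("wrist"); im=optics.snapshot("wrist");cv2.imwrite("pics/w6.png",im[:,:,::-1])
print(proj(c,D(0,y,50)))
m=mask(im,(0,0,0),(180,255,50),(285,150,360,330))
for k in sorted(cv2.findContours(m,0,2)[0],key=cv2.contourArea)[-3:]:
    (u,v),r=cv2.minEnclosingCircle(k); print((u,v),r,cv2.contourArea(k),inD(onz(c,(u,v),50)))
E
```

```text
hold 22.11 pos [561.6 412.3  32.7] D [  0.  114.6] F [-3.2  7.8 -1.1] w 22.7 g 58.8
hold 22.38 pos [561.7 412.3  32.7] D [  0.  114.6] F [-4.2  9.8 -0.9] w 23.1 g 58.8
hold 22.66 pos [561.7 412.2  32.8] D [  0.  114.6] F [-3.  10.1 -0.6] w 22.9 g 58.8
hold 22.93 pos [561.6 412.2  32.9] D [ -0.  114.6] F [-5.1 12.4 -0.4] w 22.9 g 58.8
hold 23.21 pos [561.6 412.2  33. ] D [ -0.  114.6] F [-5.7 13.2 -0.8] w 23.2 g 58.8
 23.31 pos [561.7 412.2  33.1] D [  0.  114.6] F [-5.6 12.8 -2.1] w 23.0 g 58.8
relax 23.86 pos [561.5 412.3  32.5] D [-1.000e-01  1.147e+02] F [-2.5  2.5  0.6] w 22.8 g 59.1
up 24.82 pos [559.7 415.2 119.5] D [ -0.4 118.1] F [-0.2 -0.  -1.1] w 48.1 g 0.0
up 25.32 pos [543.3 448.  198.9] D [ -0.7 154.8] F [-0.1  0.8 -0.7] w 47.8 g 0.0
[320.7818765  268.59261738]
(302.5, 291.5) 14.57748031616211 107.5 [-16.75481965  91.80808312]
(340.5, 289.5) 14.714038848876953 113.0 [18.42361423 94.1278048 ]
(321.3782653808594, 268.9869689941406) 14.080772399902344 561.0 [  0.54538368 114.18624342]
```

The knob is at y=114.2 and x=0.5, so the tray is home at y≈4.2 and held a press of about 14 N. Now the gate: grip the handle, shut it fully to find zero, then pull 58 mm.

```bash
python3 - <<'E'
from h import *
ctrl.goto(D(-114.5,1,200),[np.pi,0,YD]); ctrl.command_gripper(42)
print(ctrl.line_to(D(-114.5,1,119),rate=120,until_force=6)); rep("down")
ctrl.command_gripper(5); rep("grip")
E
```

```text
False
down 27.22 pos [509.5 260.2 119.5] D [-113.9    1.2] F [-0.   0.3  0.6] w 42.1 g 0.0
grip 27.57 pos [509.2 259.9 120. ] D [-114.2    1. ] F [-2.5 -1.6  5.8] w 13.2 g 59.0
```

```bash
python3 - <<'E'
from h import *
z=120
print(ctrl.line_to(D(-100,1,z),rate=15,until_force=14)); s=rep("shut"); ctrl.wait(.1); s=rep()
x0=inD(s["position"])[0]; print("x0",x0); open("x0.txt","w").write(str(x0))
if -113<x0<-105:
    for d in(30,58):
        print(ctrl.line_to(D(x0-d,1,z),rate=45,until_force=25)); s=rep("pull"); print("open",x0-inD(s["position"])[0])
    ctrl.wait(.4); s=rep()
    for n in("side","top","wrist"): cv2.imwrite(f"pics/g_{n}.png",optics.snapshot(n)[:,:,::-1])
E
```

```text
True
shut 28.13 pos [512.4 261.4 120.1] D [-110.7    1. ] F [-2.8 -1.3  5.1] w 13.1 g 59.2
 28.23 pos [512.4 261.4 120.1] D [-110.8    1. ] F [-2.  -0.5  5.7] w 12.7 g 59.1
x0 -110.76754992338367
False
pull 29.03 pos [484.7 248.  120.1] D [-141.5    1.1] F [-0.5 -0.2  5.1] w 13.2 g 59.4
open 30.718440590761347
False
pull 29.81 pos [459.5 235.7 120.1] D [-169.5    1.3] F [-2.6  1.9  5.7] w 12.8 g 59.5
open 58.74672124544237
 30.21 pos [459.5 235.8 120.1] D [-169.5    1.3] F [-2.8  1.3  6.7] w 12.9 g 59.6
```

```bash
python3 - <<'E'
import cv2,numpy as np
a=cv2.imread("pics/g_side.png")[100:210,290:395];b=cv2.imread("pics/g_top.png")[115:225,160:265];w=cv2.imread("pics/g_wrist.png")
r=np.hstack([cv2.resize(a,(400,300),interpolation=2),cv2.resize(b,(400,300),interpolation=2)])
w=cv2.resize(w,(400,300),interpolation=3)
cv2.imwrite("pics/gc.png",np.vstack([r,np.hstack([w,cv2.resize(cv2.imread("pics/g_wrist.png")[120:360,320:640],(400,300),interpolation=2)])]))
E
```

```text
(no output)
```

View pics/gc.png

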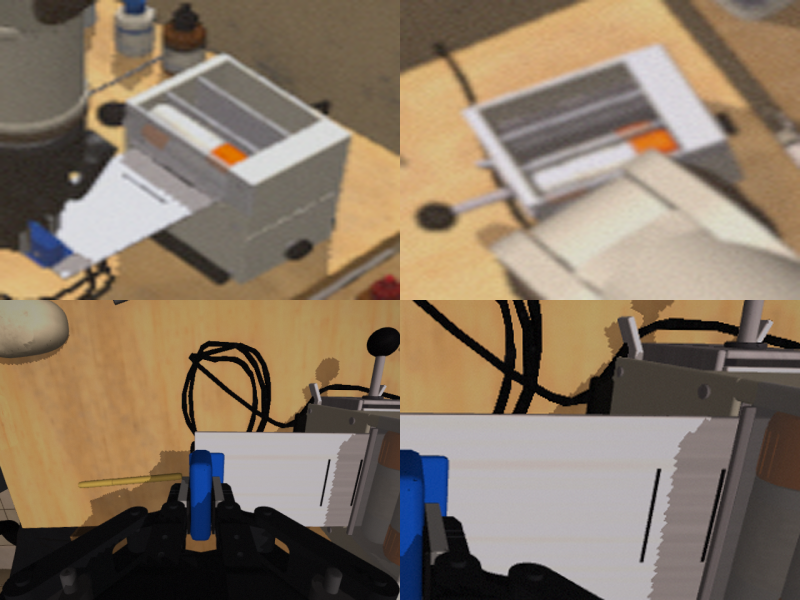

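The composite shows the back and middle rows empty, the front row still in place (cap at about (228,155) in the side panel), and the plate's lines out past the panel. Shutting the gate.

```bash
python3 - <<'E'
from h import *
x0=float(open("x0.txt").read());z=120
print(ctrl.line_to(D(x0-5,1,z),rate=50,until_force=25)); rep("near")
print(ctrl.line_to(D(x0+8,1,z),rate=12,until_force=15)); s=rep("shut"); print("gap",x0-inD(s["position"])[0])
s=ctrl.get_state(); p=inD(s["position"])
ctrl.line_to(D(p[0]+1,1,z),rate=10); rep("hold")
ctrl.command_gripper(42); rep("rel")
ctrl.line_to(D(p[0],1,200),rate=200); rep("up")
ctrl.goto(D(0,155,200),[np.pi,0,YD]); rep()
c=optics.camera_info("wrist"); im=optics.snapshot("wrist")
m=mask(im,(0,0,0),(180,255,50),(285,150,360,330))
for k in sorted(cv2.findContours(m,0,2)[0],key=cv2.contourArea)[-1:]:
    (u,v),r=cv2.minEnclosingCircle(k); print((u,v),r,cv2.contourArea(k),inD(onz(c,(u,v),50)))
E
```

```text
False
near 31.57 pos [507.1 258.8 120.1] D [-116.6    1. ] F [-2.6  0.2  7.4] w 12.9 g 59.8
True
shut 32.3 pos [512.3 261.3 120.1] D [-110.9    1. ] F [-3.1 -1.6  5.6] w 13.0 g 59.9
gap 0.10711471231904568
hold 32.57 pos [512.3 261.3 120.1] D [-110.9    0.9] F [-3.5 -0.4  7.2] w 13.2 g 60.0
rel 32.96 pos [512.7 261.2 119.4] D [-110.5    0.6] F [-0.3  0.9  0.3] w 42.0 g 0.0
up 33.51 pos [512.3 261.1 200.1] D [-111.     0.8] F [-0.9  0.5 -0.5] w 42.1 g 0.0
 34.29 pos [543.4 447.2 198.1] D [ -0.9 154. ] F [ 0.2 -1.  -0. ] w 41.8 g 0.0
(322.23040771484375, 265.17083740234375) 14.007953643798828 563.5 [  0.23262325 114.24965479]
```

```bash
python3 - <<'E'
from h import *
ctrl.line_to(D(.2,116,150),rate=200)
print(ctrl.line_to(D(.2,114.6,32),rate=120,until_force=8)); rep("down")
ctrl.command_gripper(15); s=rep("grip")
if 18<s["width"]<27:
    print(ctrl.line_to(D(0,190,s["position"][2]),rate=45,until_force=25)); rep("pulled")
    ctrl.command_gripper(48)
    ctrl.line_to(D(0,190,150),rate=150)
    ctrl.line_to(D(0,150,200),rate=200); ctrl.command_gripper(85); rep()
    c=optics.camera_info("wrist"); im=optics.snapshot("wrist");cv2.imwrite("pics/w7.png",im[:,:,::-1])
    m=mask(im,(0,0,0),(180,255,50),(285,60,360,330))
    for k in sorted(cv2.findContours(m,0,2)[0],key=cv2.contourArea)[-3:]:
        (u,v),r=cv2.minEnclosingCircle(k); print((u,v),r,cv2.contourArea(k),inD(onz(c,(u,v),50)))
E
```

```text
False
down 35.94 pos [562.5 413.   33.1] D [  1.1 114.9] F [0.9 0.8 0.2] w 42.0 g 0.0
grip 36.25 pos [562.4 413.   33.4] D [  1.  114.9] F [-2.2 -0.4  4.4] w 23.2 g 58.5
False
pulled 38.08 pos [528.3 479.8  33.5] D [ -0. 190.] F [ 1.3 -4.1  2.2] w 23.1 g 58.6
 40.29 pos [545.6 444.3 199.5] D [ -0.3 150.5] F [-0.3 -0.3 -0. ] w 85.0 g 0.0
(295.5, 253.1666717529297) 4.859230995178223 18.5 [-22.85863808 122.01366867]
(317.5, 230.5) 13.656599998474121 54.0 [ -3.00138418 143.16653678]
(321.4166564941406, 177.77777099609375) 15.031586647033691 655.5 [  0.40653012 189.34485134]
```

Knob at y=189.3 puts the tray at y≈79. I'll regrip it across its outer end and slide it clear.

```bash
python3 - <<'E'
from h import *
ctrl.line_to(D(.3,114,150),rate=200)
print(ctrl.line_to(D(.3,114,38),rate=120,until_force=8)); rep("down")
ctrl.command_gripper(50); s=rep("grip")
if s["width"]>54:
    print(ctrl.line_to(D(0,172,s["position"][2]),rate=50,until_force=25)); rep("pulled")
    ctrl.command_gripper(85)
    ctrl.line_to(D(0,172,160),rate=150)
    ctrl.goto(D(0,130,260),[np.pi,0,YD]); rep()
    c=optics.camera_info("wrist"); im=optics.snapshot("wrist");cv2.imwrite("pics/w8.png",im[:,:,::-1])
    m=mask(im,(0,0,0),(180,255,50),(285,30,360,230))
    for k in sorted(cv2.findContours(m,0,2)[0],key=cv2.contourArea)[-2:]:
        (u,v),r=cv2.minEnclosingCircle(k); print((u,v),r,cv2.contourArea(k),inD(onz(c,(u,v),50)))
E
```

```text
False
down 41.88 pos [562.8 412.5  39. ] D [  1.1 114.3] F [-0.   0.8 -0.2] w 85.3 g 0.0
grip 42.25 pos [562.5 412.4  39.3] D [  0.8 114.3] F [-1.1 -0.2  5.8] w 56.8 g 65.6
False
pulled 43.56 pos [536.1 464.3  39.3] D [1.000e-01 1.725e+02] F [ 2.2 -1.1  1.2] w 57.2 g 65.9
 45.42 pos [555.3 425.4 260.3] D [  0.2 129.2] F [-0.4  0.6 -1.2] w 85.5 g 0.0
(319.9705810546875, 149.9705810546875) 25.048328399658203 505.0 [ -0.26674642 188.96069053]
(321.5, 86.75926208496094) 13.984637260437012 529.0 [  1.30613933 247.99751596]
```

View pics/w8.png

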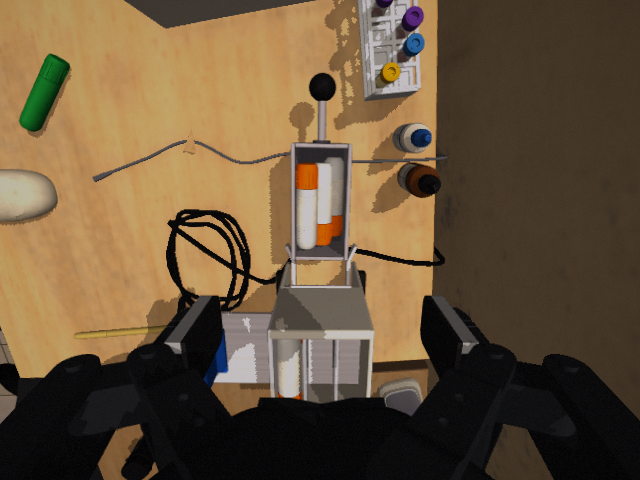

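The tray stands outside the mouth, with its knob at (321,87), which puts the tray at y≈138. The tubes lie inside it at about (320,205). The front-row tube is still in the dispenser at (290,370), and the gripper is clear of everything.

```bash
python3 -c "
from rig import ctrl
print(ctrl.hand_in())"
```

```text
the job is handed in; nothing more can be done
None
```

I handed the job in at about 45 s of the 67 s allowed: the tray with its tubes stands clear of the bay, about 26 mm past the 112 mm line, with the gate shut to 0.1 mm and the front row still in place; I saw the back and middle rows empty but did not count all four tubes in the tray, and hand-in returned no verdict.

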